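Light the framing clamp and hold its spring jaw open at the mark

ROBOT

A 6-joint arm with a two-finger parallel gripper is mounted at the origin on a cart in front of the work surface, level with it; the furniture and walls round the work are solid. World frame = base frame: x ahead of the robot, y to its left, z up, the work surface at z = 0. Lengths are in mm, angles in rad, forces in N, time in s.
With the tool pointing down it reaches from about 350 to 775 mm from the base axis. Payload 7.3 kg.
Tool frame: the origin (TCP) lies at the very end of the fingers, on their centre line; the grasp point (between the pads) lies 19 mm behind it; z points along the fingers, y is the line along which they close (so a half turn about z gives the same grasp; the last joint's range is limited). The gripper opens to 92 mm and grips with 3 to 60 N. Pads are 19 mm wide; open, the fingers measure 130 mm over their backs; the gripper's body (75 mm by 190 mm) begins 47 mm behind the grasp point.
Start: joints at [1.084, 0.342, 1.524, -0, 1.275, -0.146], TCP at [175.463, 494.831, 226.741] pointing down, gripper open.
Joint ranges: [-2.53, 2.53], [-0.77, 2.02], [0.04, 2.7], [-1, 4.14], [0.28, 2.66], [-3.11, 3.11]. Speed limits (rad/s): [2.57, 2.57, 3.14, 3.14, 3.14, 3.14].

INTERFACE

Orientations are given as [roll, pitch, yaw] about the fixed x, y, z axes, in that order (R = Rz(yaw) Ry(pitch) Rx(roll)).
In Python, from plant import * gives the robot as it stands.
- The arm moves only by the tool arm_command, never from a script. Its arguments are lists of equal length, an entry for each row: "gripper": the finger opening in mm, from 0 to 91.8; "dp": the shift along the tool's x, y, z in units of 25 mm (1.0 is 25 mm), a list of three; "twist": the turn about the tool's z in units of 5 degrees (1.0 is 5 degrees). A call has exactly 5 rows; each row shifts and turns the commanded pose from where the row before left it, along the tool's axes as they then stand; what a row does not reach is not made up. A row lasts 1/8 s, in which the tool goes at most 62.5 mm and 10.7 degrees, less where a joint would pass 70% of its speed; a pose out of reach is approached as far as the arm can. A call is refused whole if a number of a shift passes 1 or a number of a turn 1, either way. A call with a gripper value outside its range is refused whole. The fingers move at their own pace and stop on an object; the grip force is fixed at half the most. Time passes only in rows, so rows that do not move let the fingers close, or fill a call up. It gives the time, the measured TCP pose, the force, the opening and the grip force at its end, in the units of the state.
- get_obs(): the state, without advancing time (a new reading comes with each control period).
- capture(name): name is "side" or "top" or "wrist"; returns the picture (480x640x3 uint8, red, green, blue); there is no depth.
- get_calibration(name): a dict with "mtx" (3x3 intrinsics, pixels), "dist_coeffs" ([k1, k2, p1, p2, k3] as OpenCV has them; the pictures are not rectified), "position" and "attitude" of the camera in the world; the wrist camera has in their place "mount" (4x4, takes a point from camera to tool coordinates, whose origin is the TCP and whose axes are the flange's). Camera axes: x right, y down, z forward; pixel columns grow to the right and rows downward; lengths in mm; the calibration is good to about 2 mm. A picture is of the moment at which its call begins: read the wrist's pose just before it. get_calibration takes no time and is no camera call.
- close_job(): hands the job in; it is judged then, once.
The state is a dict: "time": time; "joint_positions": joint angles; "dq": joint speeds; "tau": joint torques, N m; "tool_pos": TCP position; "tcp_rot": TCP orientation; "contact_force": force on the tool from outside, world axes, zero at the start; "moment": the same for the moment, N m; "grip_width": finger opening in mm; "finger_force": force on a finger pad.
Only numpy, scipy, OpenCV 4.12 (cv2) and the standard library are available. Lean on these libraries where they do the work, as an engineer would, in place of code of your own. Each camera call takes 0.05 s, during which the arm holds its last target. There are 200 camera calls.

TASK

First swing the green bench lamp by the black grip on its head until the head stands right above the closed jaws of the blue framing clamp, and leave it there. Then pull the clamp's spring-loaded slide out by its upright black grip until its pointer stands at the red tab, and finish while still holding it there: the slide springs shut if let go, and I need the jaws open to put in the moulding. Do not shift the red tab or the other things on the bench.

Things in the scene. Friction and masses are not known exactly. Their poses are not given: they have to be found in the camera images.
- clamp: blue framing clamp on an aluminium plate 70 x 350 x 14 mm (y -160 to +190), fixed to the worktop, turned 0 to 0.4 rad anticlockwise from lying along world y. Origin: on the worktop under the middle of the blue barrel (50 x 40 mm, top at 54 mm). The slide is pulled along its +y (robot's left); scale and red tab: its -x edge, facing the robot. Jaws (70 mm wide, tops at 56 mm) meet at y = -115 mm
- slide (a joint): how far the spring slide is pulled out, m: 0 shut (jaws closed), end stop at 0.070, growing along the clamp's +y. A spring pulls it back with 4.8 N when shut, rising by 1.2 N for every 10 mm; it shuts if let go
- slide_grip (a point): on the axis of the slide's upright black grip, 74 mm above the worktop: a round post 18 mm thick, 48 to 100 mm high, with a cap 24 mm wide, 6 mm high on it. It stands on a dark carriage (30 mm across the clamp, 26 mm along it, top at 48 mm) that moves with it. Shut, it stands at the clamp's x = 0, y = +90 mm, with 70 mm free between it and the barrel
- pointer (a point): outer end of the slide's thin black pointer, on the robot's side of the carriage, 18 mm above the worktop, moving with the slide; same place along the clamp as the grip's axis
- mark_tab (a point): middle of the red tab on the clamp's scale, 8 mm wide along the clamp, top at 22 mm, reaching 20 mm out beyond the edge of the plate towards the robot; its middle stands where the pointer must come, 25 to 60 mm along the clamp's +y from the pointer's shut place. It sits stiffly (20 N) and is to stay as set
- jaws (a point): middle of the line where the closed jaws meet, 54 mm above the worktop; fixed to the clamp
- lamp_arm (a joint): angle of the lamp's arm about its post, rad, growing anticlockwise seen from above; range -0.6 to 1.6. At 0 the arm points along the lamp foot's -x, and the head is near the jaws (within about 0.3 rad); it starts at 0.6 to 1.1, swung to the robot's right. A stiff hinge (0.45 N m, so about 3 N at the head): it stays where it is left
- lamp_grip (a point): on the axis of the upright black grip on top of the green lamp head, 245 mm above the worktop: a round post 18 mm thick, 216 to 268 mm high, with a cap 24 mm wide, 6 mm high on it. The head below is 90 mm in diameter, 169 to 216 mm high, centred under the grip, at the end of a level arm, 150 mm from the hinge axis
- lamp_hinge (a point): on the upright hinge axis of the lamp's arm, at the same height as lamp_grip; the post (16 mm thick, with a collar up to 225 mm height) stands on a round foot 110 mm across, fixed to the worktop 135 to 166 mm from the jaws, behind them and to the right
- frame_moulding_d: loose length of picture-frame moulding, 35 x 340 x 14 mm; origin under its centre; leave alone
- wood_offcut_0: loose block of wood, 45 x 90 x 38 mm; origin under its centre; leave alone
- paint_brush: loose paint brush, 50 x 219 x 15 mm; leave alone
- masking_tape: loose roll of masking tape lying flat, 96 mm wide, 25 mm high; leave alone
- pliers_red: loose pliers with red handles, 57 x 188 x 13 mm; leave alone
- tape_measure: loose yellow tape measure, 39 x 91 x 66 mm; leave alone

How it is judged:
By the outcome, as a careful person would: the job done as asked, in the order asked, and still so for the second after the job is handed in, while the arm keeps its last pose, push and grip.
It also fails if it takes over 54 s, if anything falls off the work surface, if the arm or the gripper's body presses on something with over 40 N, if the wrist force passes 120 N, or if a joint passes its speed limit or range.

## Working session

There is one attempt and no reset: what is moved stays moved. The work goes in short steps, Python scripts to look and compute and a tool call to move; the robot and the scene stay as the last step left them, time stands still between calls to the robot, and variables do not carry over. Pictures are saved under pics/ and viewed, at most 10 in all, crops included, and the job is handed in when it is done.

Besides the shell and the picture viewer there is one more tool, called after ">>>" in YAML: its name, and indented under it one key for each argument. arm_command: Moves the arm, as the interface text tells. Its arguments: {"type":"object","properties":{"gripper":{"type":"array"},"dp":{"type":"array"},"twist":{"type":"array"}},"required":["gripper","dp","twist"]}

```bash
mkdir -p pics; python3 - <<'E'
from plant import *
import cv2
for n in("top","side"):
    cv2.imwrite(f"pics/{n}0.png",capture(n)[:,:,::-1]); c=get_calibration(n); print(n,c)
print(get_calibration("wrist"))
o=get_obs();print(o)
E
```

```text
top {'mtx': array([[542.19008728,   0.        , 323.92007138],
       [  0.        , 542.19008728, 230.9503995 ],
       [  0.        ,   0.        ,   1.        ]]), 'dist_coeffs': array([-0.14389486,  0.        ,  0.        ,  0.        ,  0.        ]), 'position': array([-402.45239667, -348.57632237, 1521.57621906]), 'attitude': array([-2.48664118, -0.01627428, -1.13347687])}
side {'mtx': array([[548.68633852,   0.        , 302.12749659],
       [  0.        , 548.68633852, 239.32029555],
       [  0.        ,   0.        ,   1.        ]]), 'dist_coeffs': array([0.02766396, 0.        , 0.        , 0.        , 0.        ]), 'position': array([-507.41629396, -300.89839635, 1281.52629698]), 'attitude': array([-2.36489329, -0.00465091, -1.23403909])}
{'mtx': array([[355.83804273,   0.        , 309.67143878],
       [  0.        , 355.83804273, 240.40728513],
       [  0.        ,   0.        ,   1.        ]]), 'dist_coeffs': array([0.02085086, 0.        , 0.        , 0.        , 0.        ]), 'mount': array([[-2.20161041e-04, -9.64856087e-01, -2.62778771e-01,
         7.03614660e+01],
[... 244 characters left out ...]
00000e+00]])}
{'time': 0.1, 'joint_positions': array([ 1.08401962e+00,  3.42646871e-01,  1.52490736e+00,  1.44174356e-05,
        1.27543334e+00, -1.45995683e-01]), 'dq': array([-0.00014322, -0.00195082, -0.0021255 ,  0.00067873, -0.00063461,
        0.00133768]), 'tau': array([ 2.01445509e-03, -4.32003772e+01, -2.44695479e+01,  7.17816199e-02,
        5.27645065e-02, -6.26676047e-05]), 'tool_pos': array([175.26655876, 494.49139009, 226.1226131 ]), 'tcp_rot': array([-3.14021458e+00, -2.16569436e-04,  2.80080727e+00]), 'contact_force': array([ 0.47172311, -1.24493387, -0.20072549]), 'moment': array([ 0.00923339,  0.02188521, -0.01981604]), 'finger_force': 0.0, 'grip_width': 91.70951092666658}
```

View pics/top0.png

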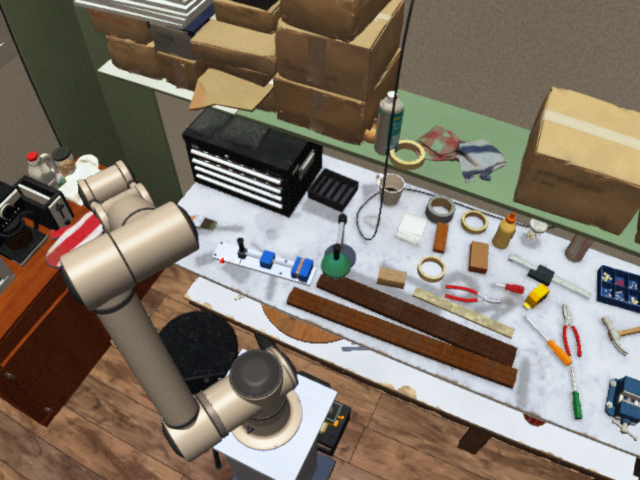

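View pics/side0.png

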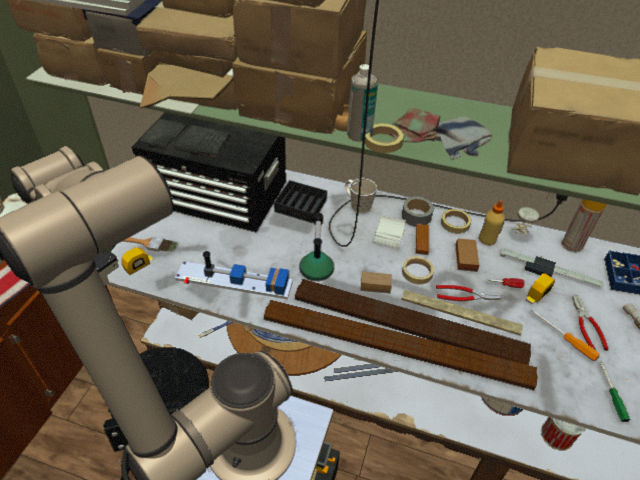

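The views show the clamp at about (265,262) in top and (235,278) in side. The green lamp head is at (336,262) / (317,264), and the slide grip at (241,245) / (208,262). I'll zoom in on both.

```bash
python3 - <<'E'
import cv2,numpy as np
a=cv2.imread("pics/top0.png")[205:290,205:365]; b=cv2.imread("pics/side0.png")[205:300,170:330] 
f=lambda i:cv2.resize(i,None,fx=5,fy=5,interpolation=cv2.INTER_CUBIC)[:, :800]
a=f(a)[:,:];b=f(b)
cv2.imwrite("pics/topc.png",a);cv2.imwrite("pics/sidec.png",b)
E
```

```text
(no output)
```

View pics/topc.png

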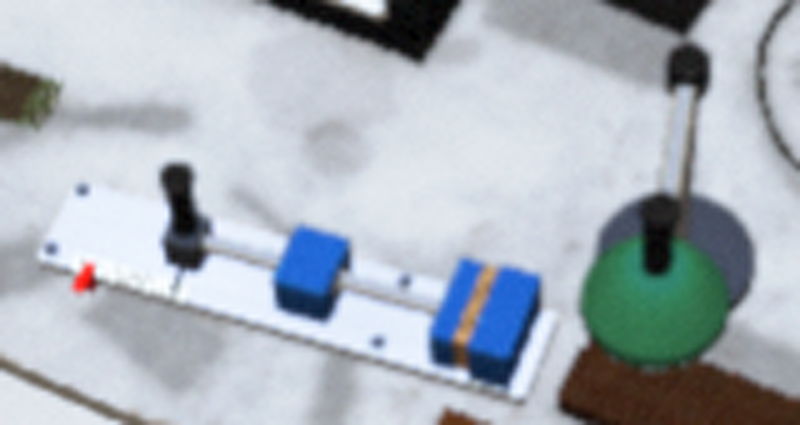

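View pics/sidec.png

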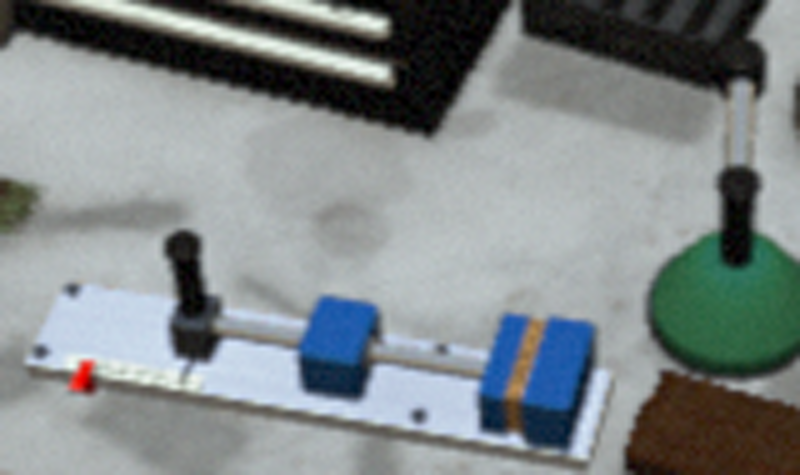

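In the top crop: plate corners (38,258), (525,398), (88,185), (556,312), slide cap (178,170), tab (85,278), pointer tip (177,297), lamp cap (660,205), hinge top (688,62). In the side crop: corners (27,370), (587,460), (82,285), (610,372), slide cap (184,240), tab (82,378), pointer tip (185,375), lamp cap (738,178), hinge top (742,55).

```bash
cat > h.py <<'E'
from plant import *
import numpy as np, cv2
from scipy.optimize import least_squares
from scipy.spatial.transform import Rotation as R
def proj(n,P,o=None):
    c=get_calibration(n)
    if n=="wrist":
        T=np.eye(4);T[:3,:3]=R.from_euler("xyz",o["tcp_rot"]).as_matrix();T[:3,3]=o["tool_pos"];T=T@c["mount"];r,p=T[:3,:3],T[:3,3]
    else: r,p=R.from_euler("xyz",c["attitude"]).as_matrix(),c["position"]
    return cv2.projectPoints(np.array(P,float),cv2.Rodrigues(r.T)[0],-r.T@p,c["mtx"],c["dist_coeffs"])[0][:,0]
def clamp(x,y,a,P):
    P=np.array(P,float); return np.c_[P[:,:2]@R.from_euler("z",a).as_matrix()[:2,:2].T+[x,y],P[:,2]]
E
python3 - <<'E'
from h import *
C=[[-35,190,14],[-35,-160,14],[35,190,14],[35,-160,14],[0,90,105],[35,-115,56]]
ct=np.array([[38,258],[525,398],[88,185],[556,312],[178,172],[490,268],[85,278],[177,297],[660,205],[688,60]])/5+[205,205]
cs=np.array([[27,370],[587,460],[82,285],[610,372],[184,240],[535,320],[82,378],[185,375],[738,178],[742,55]])/5+[170,205]
def pts(v):
    x,y,a,d,hx,hy,la,hz=v
    L=[[hx+150*np.cos(la),hy+150*np.sin(la),272],[hx,hy,hz]]
    return np.r_[clamp(x,y,a,C+[[-45,90+d,22],[-35,90,18]]),L]
def res(v):
    P=pts(v);return np.r_[(proj("top",P)-ct).ravel(),(proj("side",P)-cs).ravel(),(v[7]-225)/10]
s=least_squares(res,[650,350,.2,40,750,150,-2.4,225],loss="soft_l1",x_scale=[10,10,.05,10,10,10,.1,5])
np.set_printoptions(precision=2,suppress=True)
print(s.x);r=res(s.x)[:-1].reshape(2,-1,2);print(r)
P=pts(s.x);print(P[-2:]);x,y,a=s.x[:3]
j=clamp(x,y,a,[[0,-115,54],[0,90,74],[0,90+s.x[3],74]]);print("jaws,grip,goal",j)
h=s.x[4:6];d=j[0,:2]-h;print("hinge-jaws",np.hypot(*d),"target ang",np.arctan2(d[1],d[0]),"head tgt",h+150*d/np.hypot(*d))
E
```

```text
[448.83 229.3    0.12  58.9  584.77  26.73  -2.85 219.6 ]
[[[-0.42  0.25]
  [-0.41  1.19]
  [-1.74 -0.84]
  [ 0.33  1.44]
  [-0.17  1.43]
  [ 0.62 -0.57]
  [-0.4   0.52]
  [-1.4  -0.15]
  [-0.32  0.42]
  [-0.26  0.49]]

 [[ 0.05 -2.24]
  [ 0.47 -0.12]
  [-2.46 -1.93]
  [ 1.34 -0.3 ]
  [ 0.44  0.35]
  [ 1.55 -1.61]
  [ 0.32 -0.79]
  [-0.26  1.51]
  [ 0.25 -0.43]
  [ 0.2  -0.64]]]
[[441.19 -16.7  272.  ]
 [584.77  26.73 219.6 ]]
jaws,grip,goal [[462.21 115.08  54.  ]
 [438.36 318.69  74.  ]
 [431.51 377.19  74.  ]]
hinge-jaws 151.08005527761085 target ang 2.5170218948921708 head tgt [463.09 114.45]
```

>>> arm_command:
  gripper: [91.8,91.8,91.8,91.8,91.8]
  dp:
    - [-1,-0.93,-0.7]
    - [-1,-0.93,-0.7]
    - [-1,-0.93,-0.7]
    - [-1,-0.93,-0.7]
    - [-1,-0.93,-0.7]
  twist: [0,0,0,0,0]

```text
time: 0.72
tool_pos: [254.6, 342.3, 314.5]
tcp_rot: [-3.141, -0.0, 2.801]
contact_force: [1.4, 0.6, 0.2]
grip_width: 91.7
finger_force: 0.0
```

>>> arm_command:
  gripper: [91.8,91.8,91.8,91.8,91.8]
  dp:
    - [-1,-0.93,0]
    - [-1,-0.93,0]
    - [-1,-0.93,0]
    - [-1,-0.93,0]
    - [-1,-0.93,0]
  twist: [0,0,0,0,0]

```text
time: 1.35
tool_pos: [333.6, 191.1, 314.0]
tcp_rot: [-3.141, -0.0, 2.801]
contact_force: [1.0, 0.7, 0.4]
grip_width: 91.6
finger_force: 0.0
```

>>> arm_command:
  gripper: [91.8,91.8,91.8,91.8,91.8]
  dp:
    - [-1,-0.93,0]
    - [-1,-0.93,0]
    - [-1,-0.93,0]
    - [-1,-0.93,0]
    - [0,0,0]
  twist: [0,0,0,0,0]

```text
time: 1.98
tool_pos: [397.0, 69.6, 313.7]
tcp_rot: [-3.141, -0.001, 2.798]
contact_force: [-0.1, 0.6, 0.1]
grip_width: 91.4
finger_force: 0.0
```

```bash
cat >> h.py <<'E'
def look(fn,P=(),crop=None):
    o=get_obs(); im=capture("wrist")[:,:,::-1].copy()
    for u in (proj("wrist",P,o) if len(P) else []): cv2.drawMarker(im,tuple(int(round(t)) for t in u),(255,0,255),0,10,1)
    cv2.imwrite(fn,im); print(o["time"],o["tool_pos"],o["tcp_rot"],o["contact_force"],o["grip_width"]); return o
E
python3 - <<'E'
from h import *
look("pics/w1.png",[[441,-17,274],[584.8,26.7,225],[462,115,56],[494,119,56]])
E
```

```text
1.975 [397.03572745  69.57699931 313.74265691] [-3.14107767e+00 -8.14424867e-04  2.79759252e+00] [-0.08689913  0.61880955  0.10848635] 91.44790546994136
```

View pics/w1.png

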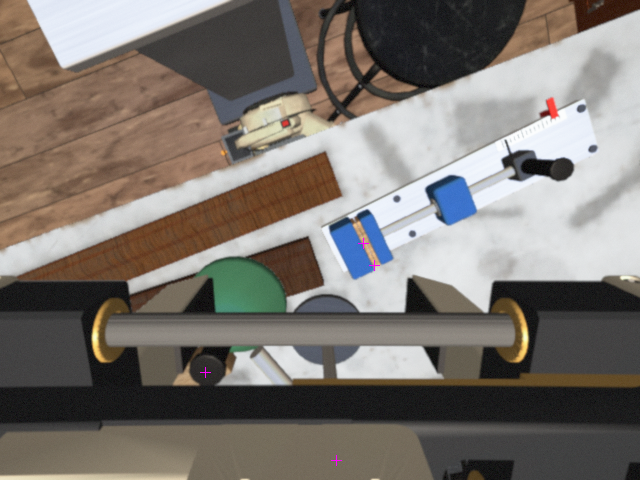

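The wrist view shows the lamp cap at (207,371), on the predicted mark, and the jaw line through (363,243), also predicted. So I can move onto the lamp grip.

>>> arm_command:
  gripper: [91.8,91.8,91.8,91.8,91.8]
  dp:
    - [-0.94,-0.89,0]
    - [-0.94,-0.89,0]
    - [-0.94,-0.89,0]
    - [0,0,0.5]
    - [0,0,1]
  twist: [0,0,0,0,0]

```text
time: 2.65
tool_pos: [440.6, -14.4, 276.4]
tcp_rot: [3.141, 0.001, 2.801]
contact_force: [-0.4, -0.6, -0.9]
grip_width: 91.8
finger_force: 0.0
```

>>> arm_command:
  gripper: [91.8,91.8,30,10,10]
  dp:
    - [0,0,1]
    - [0,0,0.95]
    - [0,0,0]
    - [0,0,0]
    - [0,0,0]
  twist: [0,0,0,0,0]

```text
time: 3.28
tool_pos: [441.1, -15.2, 228.9]
tcp_rot: [3.141, 0.002, 2.801]
contact_force: [0.5, 1.2, -0.2]
grip_width: 66.3
finger_force: 0.0
```

>>> arm_command:
  gripper: [10,10,10,10,10]
  dp:
    - [0,0,0]
    - [0,0,0]
    - [0,0,0]
    - [0,0,0]
    - [0,0,0]
  twist: [0,0,0,0,0]

```text
time: 3.9
tool_pos: [440.4, -15.7, 228.0]
tcp_rot: [-3.141, -0.001, 2.801]
contact_force: [-2.5, -1.7, 1.0]
grip_width: 22.6
finger_force: 30.0
```

```bash
python3 - <<'E'
from h import *
o=get_obs();H=np.array([584.8,26.7]);y=o["tcp_rot"][2]
print(o["grip_width"],o["finger_force"])
p0=o["tool_pos"][:2];d=p0-H;r=np.hypot(*d);a0=np.arctan2(d[1],d[0])%(2*np.pi)
A=np.linspace(a0,2.517,11);W=H+150*np.c_[np.cos(A),np.sin(A)];W[0]=p0
D=np.diff(W,axis=0)/25;X=np.array([np.cos(y),np.sin(y)]);Y=np.array([np.sin(y),-np.cos(y)])
print(r,a0,np.c_[D@X,D@Y].round(2).tolist(),W[5],W[-1])
E
```

```text
22.577023464024357 30.0
150.52676047846782 3.426969591510858 [[0.28, 0.47], [0.26, 0.48], [0.21, 0.5], [0.17, 0.52], [0.12, 0.53], [0.07, 0.54], [0.02, 0.55], [-0.03, 0.54], [-0.08, 0.54], [-0.13, 0.53]] [436.9523448   52.01937701] [463.11979158 114.41503222]
```

>>> arm_command:
  gripper: [10,10,10,10,10]
  dp:
    - [0.28,0.47,0]
    - [0.26,0.48,0]
    - [0.21,0.5,0]
    - [0.17,0.52,0]
    - [0.12,0.53,0]
  twist: [0,0,0,0,0]

```text
time: 4.53
tool_pos: [434.0, 51.7, 227.4]
tcp_rot: [-3.138, -0.006, 2.8]
contact_force: [-10.9, -6.0, 4.1]
grip_width: 22.1
finger_force: 30.0
```

```bash
python3 - <<'E'
from h import *
look("pics/w2.png",[[462,115,56],[494,119,56]])
a=cv2.imread("pics/w2.png")
c=capture("top")[:,:,::-1][195:295,265:385]
cv2.imwrite("pics/m2.png",np.hstack([cv2.resize(a,(400,300)),cv2.resize(c,(360,300),interpolation=2)]))
E
```

```text
4.525 [433.99393141  51.68872205 227.39820663] [-3.13763387 -0.00597077  2.79950564] [-10.85122439  -6.03869334   4.08371855] 22.069464689674117
```

View pics/m2.png

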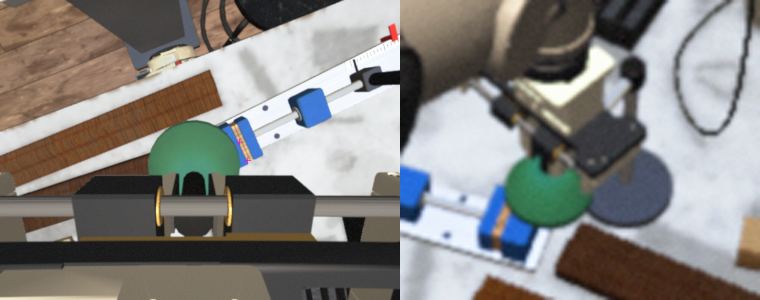

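The lamp is following: green head in the grip, with the jaws to its right. Carrying on with a slight outward correction to relieve the force.

>>> arm_command:
  gripper: [10,10,10,10,10]
  dp:
    - [0.18,0.52,0]
    - [0.04,0.55,0]
    - [-0.03,0.54,0]
    - [-0.08,0.54,0]
    - [-0.13,0.53,0]
  twist: [0,0,0,0,0]

```text
time: 5.25
tool_pos: [457.8, 115.0, 227.1]
tcp_rot: [-3.138, -0.005, 2.8]
contact_force: [-8.9, -3.3, 0.4]
grip_width: 22.3
finger_force: 30.0
```

>>> arm_command:
  gripper: [10,10,10,10,10]
  dp:
    - [0,0,0]
    - [0,0,0]
    - [0,0,0]
    - [0,0,0]
    - [0,0,0]
  twist: [0,0,0,0,0]

```text
time: 5.88
tool_pos: [458.7, 115.7, 227.2]
tcp_rot: [3.141, -0.003, 2.801]
contact_force: [-4.1, 4.6, -4.6]
grip_width: 22.0
finger_force: 30.0
```

>>> arm_command:
  gripper: [60,91.8,91.8,91.8,91.8]
  dp:
    - [0,0,0]
    - [0,0,0]
    - [0,0,0]
    - [0,0,0]
    - [0,0,-0.5]
  twist: [0,0,0,0,0]

```text
time: 6.5
tool_pos: [459.5, 115.1, 240.3]
tcp_rot: [-3.141, -0.002, 2.801]
contact_force: [-0.4, 0.5, 0.0]
grip_width: 67.4
finger_force: 0.0
```

>>> arm_command:
  gripper: [91.8,91.8,91.8,91.8,91.8]
  dp:
    - [0,0,-1]
    - [0,0,-1]
    - [0,0,-0.9]
    - [0.7,1,0]
    - [0.7,1,0]
  twist: [0,0,0,0,0]

```text
time: 7.12
tool_pos: [443.8, 174.5, 314.3]
tcp_rot: [3.14, 0.002, 2.8]
contact_force: [-0.0, -0.2, -0.3]
grip_width: 91.6
finger_force: 0.0
```

>>> arm_command:
  gripper: [91.8,91.8,91.8,91.8,91.8]
  dp:
    - [0.7,1,0]
    - [0.5,1,0]
    - [0,0,0]
    - [0,0,0]
    - [0,0,0]
  twist: [0,0,0,0,0]

```text
time: 7.75
tool_pos: [432.3, 230.3, 313.2]
tcp_rot: [3.142, 0.0, 2.8]
contact_force: [-0.6, -0.1, 0.5]
grip_width: 91.7
finger_force: 0.0
```

```bash
python3 - <<'E'
from h import *
o=look("pics/w3.png",[[463,114.5,274],[462,115,56],[438.4,318.7,106]]);print(proj("wrist",[[463,114.5,274],[462,115,56],[438.4,318.7,106],[467,151,14],[397,143,14]],o))
E
```

```text
7.75 [432.32131877 230.33357778 313.23246045] [3.14156355e+00 3.39784535e-04 2.79969021e+00] [-0.59627901 -0.08230328  0.47220776] 91.67455854679015
[[153.42278728 368.89617791]
 [229.02881692 259.11052474]
 [392.80093714 190.28999783]
 [262.26566988 243.98145118]
 [236.41617636 196.72538798]]
```

View pics/w3.png

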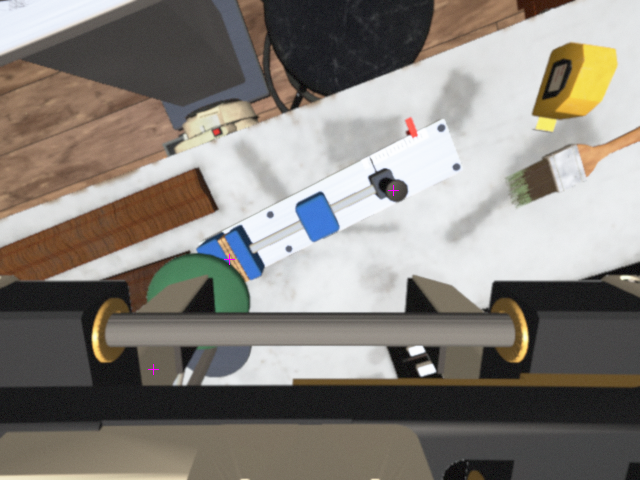

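The wrist view shows the head over the jaws, with its cap hidden behind a finger. The slide cap is at (397,190), the tab at (411,127) and the pointer at about (373,163). I'll zoom in on the scale and a lamp view from the top and side cameras together.

```bash
python3 - <<'E'
from h import *
a=cv2.imread("pics/w3.png")[105:225,345:475]
b=capture("top")[:,:,::-1].copy();s=capture("side")[:,:,::-1].copy()
cv2.imwrite("pics/top3.png",b);cv2.imwrite("pics/side3.png",s)
print(proj("top",[[463,114.5,274]]),proj("side",[[463,114.5,274]]))
f=lambda i,w,h:cv2.resize(i,(w,h),interpolation=2)
m=np.hstack([f(a,520,480),np.vstack([f(b[205:285,270:340],280,320),f(s[220:280,230:300],280,240)])[:480]])
cv2.imwrite("pics/m3.png",m)
E
```

```text
[[298.87704027 224.79233773]] [[273.45820854 222.29603553]]
```

View pics/m3.png

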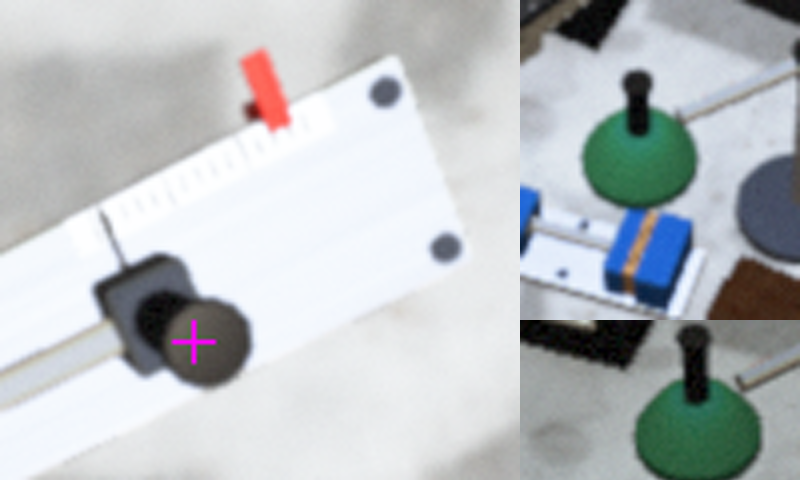

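```bash
python3 - <<'E'
from h import *
o=dict(tool_pos=np.array([432.32,230.33,313.23]),tcp_rot=np.array([3.14156,.00034,2.79969]))
px=np.array([[103,212],[255,55],[280,128],[207,342],[400,57],[467,258]])/4+[345,105]
Z=[18,22,22,106,14,14]
W=[]
for u,z in zip(px,Z):
    s=least_squares(lambda q:(proj("wrist",[[q[0],q[1],z]],o)[0]-u),[430,330]); W.append([*s.x,z])
W=np.array(W);np.set_printoptions(precision=1,suppress=True);print(W)
for a in(.10,.117,.135):
    M=R.from_euler("z",a).as_matrix()[:2,:2];print(a,(W[:,:2]-[448.8,229.3])@M)
e=W[5]-W[4];print("angle",np.arctan2(e[1],e[0]),np.hypot(*e[:2]))
E
```

```text
[[408.2 319.6  18. ]
 [379.5 374.9  22. ]
 [402.2 376.5  22. ]
 [440.  322.4 106. ]
 [395.1 418.1  14. ]
 [460.7 423.6  14. ]]
0.1 [[-31.4  93.9]
 [-54.5 151.8]
 [-31.7 151.1]
 [  0.5  93.6]
 [-34.5 193.2]
 [ 31.2 192.2]]
0.117 [[-29.8  94.4]
 [-51.9 152.7]
 [-29.1 151.6]
 [  2.1  93.5]
 [-31.3 193.8]
 [ 34.5 191.6]]
0.135 [[-28.1  94.9]
 [-49.1 153.6]
 [-26.4 152.1]
 [  3.8  93.5]
 [-27.8 194.3]
 [ 37.9 191. ]]
angle 0.08384789237895497 65.77611808520781
```

>>> arm_command:
  gripper: [91.8,91.8,91.8,91.8,91.8]
  dp:
    - [0.24,0.89,0.8]
    - [0.24,0.89,1]
    - [0.23,0.89,1]
    - [0.23,0.89,1]
    - [0,0,1]
  twist: [0,0,0,0,0]

```text
time: 8.52
tool_pos: [439.8, 323.9, 192.0]
tcp_rot: [3.141, 0.0, 2.802]
contact_force: [-0.1, 0.2, -0.2]
grip_width: 92.1
finger_force: 0.0
```

>>> arm_command:
  gripper: [91.8,91.8,91.8,91.8,91.8]
  dp:
    - [0,0,1]
    - [0,0,1]
    - [0,0,0.4]
    - [0,0,0]
    - [0,0,0]
  twist: [0,0,0,0,0]

```text
time: 9.15
tool_pos: [440.4, 323.1, 134.0]
tcp_rot: [3.14, 0.001, 2.801]
contact_force: [0.5, 0.6, -0.1]
grip_width: 91.7
finger_force: 0.0
```

```bash
python3 - <<'E'
from h import *
look("pics/w4.png",[[440,322,106]])
E
```

```text
9.15 [440.36447049 323.12835213 134.02192995] [3.14011510e+00 1.27547606e-03 2.80067247e+00] [ 0.50867229  0.58098927 -0.05307356] 91.73794715016692
```

View pics/w4.png

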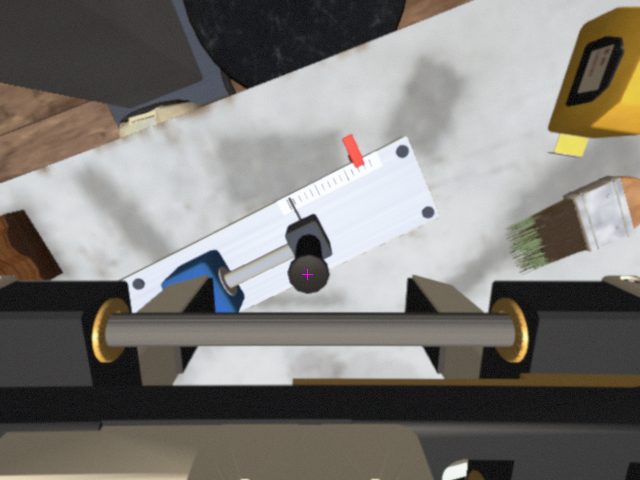

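The cap sits exactly on the mark at (307,274). The pointer is at (292,199) and the tab at (353,152). Lowering and gripping.

>>> arm_command:
  gripper: [91.8,91.8,91.8,91.8,60]
  dp:
    - [0,0,0.8]
    - [0,0,0.8]
    - [0,0,0.8]
    - [0,0,0.64]
    - [0,0,0]
  twist: [0,0,0,0,0]

```text
time: 9.82
tool_pos: [439.3, 322.7, 56.4]
tcp_rot: [-3.14, -0.001, 2.801]
contact_force: [-0.4, 0.6, -0.1]
grip_width: 85.8
finger_force: 0.0
```

>>> arm_command:
  gripper: [20,8,8,8,8]
  dp:
    - [0,0,0]
    - [0,0,0]
    - [0,0,0]
    - [0,0,0]
    - [0,0,0]
  twist: [0,0,0,0,0]

```text
time: 10.45
tool_pos: [439.7, 322.9, 57.1]
tcp_rot: [3.141, 0.0, 2.801]
contact_force: [0.0, 0.3, 1.0]
grip_width: 36.5
finger_force: 0.0
```

>>> arm_command:
  gripper: [8,8,8,8,8]
  dp:
    - [0,0,0]
    - [0,0,0]
    - [0,0,0]
    - [0,0,0]
    - [0,0,0]
  twist: [0,0,0,0,0]

```text
time: 11.08
tool_pos: [439.5, 322.6, 56.9]
tcp_rot: [-3.141, -0.0, 2.801]
contact_force: [-0.6, -3.7, 1.9]
grip_width: 21.4
finger_force: 30.0
```

>>> arm_command:
  gripper: [8,8,8,8,8]
  dp:
    - [0.17,0.36,0]
    - [0.17,0.36,0]
    - [0.17,0.36,0]
    - [0.17,0.36,0]
    - [0.17,0.36,0]
  twist: [0,0,0,0,0]

```text
time: 11.7
tool_pos: [433.4, 370.6, 56.8]
tcp_rot: [-3.137, -0.002, 2.801]
contact_force: [-4.2, -12.1, 7.2]
grip_width: 21.5
finger_force: 30.0
```

>>> arm_command:
  gripper: [8,8,8,8,8]
  dp:
    - [0,0,0]
    - [0,0,0]
    - [0,0,0]
    - [0,0,0]
    - [0,0,0]
  twist: [0,0,0,0,0]

```text
time: 12.32
tool_pos: [433.4, 370.5, 56.8]
tcp_rot: [-3.137, -0.002, 2.801]
contact_force: [-5.3, -10.2, 6.6]
grip_width: 21.2
finger_force: 30.0
```

```bash
python3 - <<'E'
from h import *
look("pics/w5.png")
a=cv2.imread("pics/w5.png")[120:270,220:420];cv2.imwrite("pics/w5c.png",cv2.resize(a,(800,600),interpolation=2))
E
```

```text
12.325 [433.41528032 370.53715567  56.83435587] [-3.13708996e+00 -1.77037658e-03  2.80095536e+00] [ -5.30040525 -10.2463951    6.59906737] 21.21396457041881
```

View pics/w5c.png

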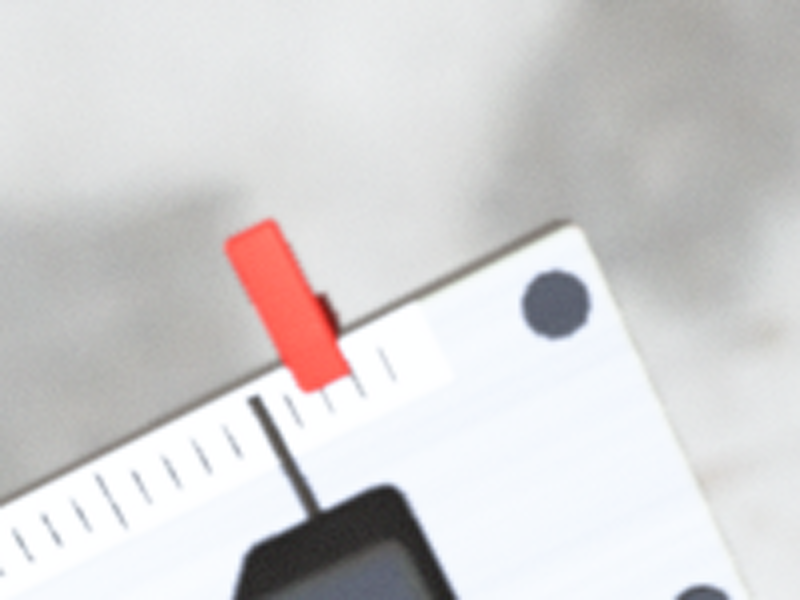

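The crop puts the pointer tip at (255,400), short of the red tab, whose inner-end middle is (329,382) and outer-end middle (250,231).

```bash
cat > m.py <<'E'
from h import *
np.set_printoptions(precision=1,suppress=True)
def ray(U,Z,o): return np.array([least_squares(lambda q:(proj("wrist",[[q[0],q[1],z]],o)[0]-u),[430,370]).x for u,z in zip(U,Z)])
E
python3 - <<'E'
from m import *
o=get_obs()
U=np.array([[255,400],[315,515],[250,231],[329,382],[225,242],[275,220],[0,498],[575,220]])/4+[220,120]
W=ray(U,[18,18,22,22,22,22,14,14],o)
e=W[7]-W[6];a=np.arctan2(-e[0],e[1]);print("edge ang",a)
print(W@R.from_euler("z",a).as_matrix()[:2,:2])
E
```

```text
edge ang 0.11235196770029263
[[440.  318.9]
 [458.9 319. ]
 [418.5 329.5]
 [441.6 329.9]
 [418.3 325.8]
 [418.6 333.2]
 [437.3 277.9]
 [437.3 370. ]]
```

>>> arm_command:
  gripper: [8,8,8,8,8]
  dp:
    - [0.09,0.19,0]
    - [0.09,0.2,0]
    - [0,0,0]
    - [0,0,0]
    - [0,0,0]
  twist: [0,0,0,0,0]

```text
time: 13.0
tool_pos: [432.1, 380.9, 56.8]
tcp_rot: [-3.136, -0.002, 2.801]
contact_force: [-5.3, -12.1, 8.2]
grip_width: 21.3
finger_force: 30.0
```

```bash
python3 - <<'E'
from m import *
o=look("pics/w6.png");im=cv2.imread("pics/w6.png").astype(int)[100:300,200:440]
red=(im[...,2]>150)&(im[...,1]<120)
v,u=np.nonzero(red);print("red",red.sum(),u.min(),u.max(),v.min(),v.max())
U=np.c_[u,v]+[200,100]; Wr=ray(U,[22]*len(U),o)@R.from_euler("z",.1124).as_matrix()[:2,:2]
xb=Wr[:,0];lo,hi=np.percentile(Wr[:,1],[2,98]);print("tab x",xb.min(),xb.max(),"y mean",Wr[:,1].mean(),lo,hi)
# resample plate strip at z=18 in clamp frame: dark pointer
ym=Wr[:,1].mean();x0=xb.max()
Y=np.arange(ym-12,ym+12,.5);M=R.from_euler("z",.1124).as_matrix()[:2,:2].T
full=cv2.imread("pics/w6.png",0).astype(np.float32)
for x in x0+np.arange(1,16,2):
    p=np.c_[np.full(len(Y),x),Y]@M
    q=proj("wrist",np.c_[p,np.full(len(Y),18)],o).astype(np.float32)
    g=cv2.remap(full,q[:,:1],q[:,1:],1)[:,0];w=np.clip(150-g,0,None);print(round(x,1),g.min(),(w*Y).sum()/max(w.sum(),1e-6)-ym)
E
```

```text
13.0 [432.1 380.9  56.8] [-3.1 -0.   2.8] [ -5.3 -12.1   8.2] 21.335039762841433
red 573 60 90 84 125Traceback (most recent call last):
  File "<stdin>", line 5, in <module>
  File "m.py", line 3, in ray
    def ray(U,Z,o): return np.array([least_squares(lambda q:(proj("wrist",[[q[0],q[1],z]],o)[0]-u),[430,370]).x for u,z in zip(U,Z)])
                                     ~~~~~~~~~~~~~^^^^^^^^^^^^^^^^^^^^^^^^^^^^^^^^^^^^^^^^^^^^^^^^^^^^^^^^^^^
    return func(*args, **kwargs)
    vector_fun = VectorFunction(
        fun_wrapped,
    ...<6 lines>...
        workers=workers
    )
    self.J, dct = approx_derivative(
                  ~~~~~~~~~~~~~~~~~^
        self.fun_wrapped, self.x, f0=self.f, **finite_diff_options
        ^^^^^^^^^^^^^^^^^^^^^^^^^^^^^^^^^^^^^^^^^^^^^^^^^^^^^^^^^^
    )
    ^
    J, _nfev = _dense_difference(fun_wrapped, x0, f0, h,
               ~~~~~~~~~~~~~~~~~^^^^^^^^^^^^^^^^^^^^^^^^
                             use_one_sided, method,
                             ^^^^^^^^^^^^^^^^^^^^^^
                             mf)
                             ^^^
    df = [f_eval - f0 for f_eval in f_evals]
                                    ^^^^^^^
    f = np.atleast_1d(self.fun(x, *self.args, **self.kwargs))
                      ~~~~~~~~^^^^^^^^^^^^^^^^^^^^^^^^^^^^^^
    return np.atleast_1d(self.fun(x))
                         ~~~~~~~~^^^
    return self.f(x, *self.args, **self.kwargs)
           ~~~~~~^^^^^^^^^^^^^^^^^^^^^^^^^^^^^^
  File "m.py", line 3, in <lambda>
    def ray(U,Z,o): return np.array([least_squares(lambda q:(proj("wrist",[[q[0],q[1],z]],o)[0]-u),[430,370]).x for u,z in zip(U,Z)])
                                                             ~~~~^^^^^^^^^^^^^^^^^^^^^^^^^^^
  File "h.py", line 6, in proj
    c=get_calibration(n)
ValueError: time passes only in moves, steps and waits
```

```bash
sed -i 's/^def proj/from functools import cache\nget_calibration=cache(get_calibration)\ndef proj/' h.py
cat > m.py <<'E'
from h import *
np.set_printoptions(precision=1,suppress=True)
def ray(U,z,o):
    c=get_calibration("wrist");T=np.eye(4);T[:3,:3]=R.from_euler("xyz",o["tcp_rot"]).as_matrix();T[:3,3]=o["tool_pos"];T=T@c["mount"]
    n=cv2.undistortPoints(np.array(U,float)[:,None],c["mtx"],c["dist_coeffs"])[:,0];d=np.c_[n,np.ones(len(n))]@T[:3,:3].T
    return T[:2,3]+d[:,:2]*((z-T[2,3])/d[:,2])[:,None]
def gap(fn,o):
    im=cv2.imread(fn).astype(int);g=cv2.imread(fn,0).astype(np.float32);B=R.from_euler("z",.1124).as_matrix()[:2,:2]
    s=im[100:300,200:440];v,u=np.nonzero((s[...,2]>150)&(s[...,1]<120))
    W=ray(np.c_[u,v]+[200,100],22,o)@B;x=W[:,0];ym=W[:,1].mean();print("tab x",x.min(),x.max(),"y",ym,np.percentile(W[:,1],[1,99]))
    Y=np.arange(ym-12,ym+12,.25)
    for xx in x.max()+np.arange(-2,18,2):
        q=proj("wrist",np.c_[np.c_[np.full(len(Y),xx),Y]@B.T,np.full(len(Y),18)],o).astype(np.float32)
        k=cv2.remap(g,q[:,:1],q[:,1:],1)[:,0];print(round(xx,1),k.min(),k.max(),"dark at",Y[k.argmin()]-ym)
E
python3 - <<'E'
from m import *
gap("pics/w6.png",get_obs())
E
```

```text
tab x 418.07883475144496 442.01229906115924 y 329.44338706409354 [325.6 333.5]
440.0 141.625 255.0 dark at -3.25
442.0 124.65137 255.0 dark at 0.0
444.0 90.8125 255.0 dark at -0.25
446.0 90.84766 255.0 dark at 0.0
448.0 95.259766 255.0 dark at -0.25
450.0 88.140625 250.76172 dark at 0.0
452.0 90.390625 250.0 dark at 0.0
454.0 82.36914 250.0 dark at 0.0
456.0 80.375 249.56152 dark at 0.0
458.0 76.25 249.88281 dark at 0.25
```

The pointer stands within 0.25 mm of the tab's middle, and the tab hasn't moved. I'll check that it holds steady, then hand in.

>>> arm_command:
  gripper: [8,8,8,8,8]
  dp:
    - [0,0,0]
    - [0,0,0]
    - [0,0,0]
    - [0,0,0]
    - [0,0,0]
  twist: [0,0,0,0,0]

```text
time: 13.68
tool_pos: [432.1, 380.9, 56.8]
tcp_rot: [-3.136, -0.002, 2.801]
contact_force: [-5.2, -12.2, 7.1]
grip_width: 21.5
finger_force: 30.0
```

```bash
python3 - <<'E'
from m import *
o=look("pics/w7.png");gap("pics/w7.png",o)
print(close_job())
E
```

```text
13.675 [432.1 380.9  56.8] [-3.1 -0.   2.8] [ -5.2 -12.2   7.1] 21.469221402817226
tab x 418.1084100494737 442.0422428361455 y 329.4779930006501 [325.7 333.6]
440.0 141.33203 255.0 dark at -3.25
442.0 123.56445 255.0 dark at 0.0
444.0 89.19531 255.0 dark at -0.25
446.0 90.17578 255.0 dark at -0.25
448.0 96.75 255.0 dark at -0.25
450.0 91.703125 250.85352 dark at -0.25
452.0 89.27344 250.0 dark at 0.0
454.0 84.48047 249.96875 dark at 0.0
456.0 81.23242 249.57422 dark at 0.0
458.0 76.4668 249.78223 dark at 0.0
the job is handed in; nothing more can be done
None
```

The job is handed in at about 13.7 s: the lamp head stands over the closed jaws (within about 3 mm by the cameras), and the gripper is still holding the slide open with its pointer about 0.25 mm from the middle of the red tab, which did not move.

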